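# Close a storage tin with the lever lid press

### The job

The blue tin's push-on lid is standing proud: stand the tin centrally on the round pad of the red lid press, let go of it, then swing the press's sprung lever right down to its stop so that it pushes the lid home, and let the lever come fully back up while the tin stays on the pad. Then stand the closed tin upright on the wooden chopping board, without knocking over the blue tin or disturbing the red tin.

Things in the scene. Friction and masses are not known exactly. Their poses are not given: they have to be found in the camera images.
- blue_tin: Loose round blue tin with a paper band, 60 mm diameter, about 0.22 kg. Origin at the centre of its underside, z up its axis. Its steel lid (64 mm diameter, 10 mm deep) is captive: with the lid proud it covers heights 88 to 98 mm, shut home 80 to 90 mm. Grip the blue body below the lid, 55 to 70 mm up, with the palm clear above the lid.
- blue_tin_lid (a joint): How far the lid of the blue tin has been pushed down, m: 0 to 0.002 at the start (proud), 0.008 fully home. It slides stiffly (about 8 N) and stays where pushed.
- lid_press: Red bench press fixed to the worktop; does not move. Origin on the worktop under the centre of its pad; its x axis points from the pad back to the hinge. Base 120 mm wide, from 80 mm before to 165 mm behind the origin, 13 mm high; on it the round steel pad, 92 mm diameter. Two red cheeks 100 to 155 mm behind the origin, up to 147 mm high and 52 mm apart over their outsides, carry the hinge.
- press_pad (a point): Centre of the top of the press's round steel pad, 18 mm above the worktop; axes as the press. The tin stands here, and the lever's foot comes down on the middle of its lid.
- press_hinge (a point): Middle of the lever's hinge, 120 mm behind the pad's centre and 125 mm above the worktop; the hinge line runs along the press's y axis. The lever is a bar 18 mm wide; its round foot, 44 mm diameter, is 120 mm from the hinge and stands out 16 mm on the pad side.
- press_lever (a joint): Angle of the press's lever, rad: 0 upright (its sprung rest), grows as it swings forward and down over the pad, 1.564 at its stop (level). A spring brings it back; about 5 N at the knob to start it, 10 N at the stop and 5 N more to push the lid.
- press_knob (a point): Centre of the black knob, a flat-sided disc 42 mm in diameter and 30 mm wide along the press's y, on the lever's end, 185 mm from the hinge: 310 mm above the worktop when upright, 65 mm in front of the pad's centre and 126 mm above the worktop at the stop. It can be pinched by its flat sides and led round the arc, turning between the fingers.
- chopping_board: Fixed wooden chopping board lying flat, 250 mm along its x, 360 mm along its y, 22 mm thick. Origin at the centre of its underside.
- red_tin: Loose red tin of the same size, already closed; leave it alone. Origin at the centre of its underside.

How it is judged (in metres and radians):
On the way, in this order (a step that is already met when the one before it is completed fails the run):
1. the blue tin stands on the press's pad within 20 mm of its centre, lid still proud, released (horizontal distance between blue_tin and press_pad below 0.02 m and z of blue_tin in the frame of press_pad below 0.005 m and angle between blue_tin's own z axis and vertical below 0.1 rad and value of joint blue_tin_lid below 0.004 m and contact force between the fingers and blue_tin below 0.5 N), for 0.1 s.
2. the lever comes down over the tin (past 1.2 rad) with the lid still proud (horizontal distance between blue_tin and press_pad below 0.02 m and z of blue_tin in the frame of press_pad below 0.005 m and angle between blue_tin's own z axis and vertical below 0.1 rad and value of joint press_lever above 1.2 rad and value of joint blue_tin_lid below 0.004 m).
3. the lever is at its stop (past 1.52 rad) and the lid pushed home (past 5.5 mm), the tin on the pad (horizontal distance between blue_tin and press_pad below 0.02 m and z of blue_tin in the frame of press_pad below 0.005 m and angle between blue_tin's own z axis and vertical below 0.1 rad and value of joint press_lever above 1.52 rad and value of joint blue_tin_lid above 0.0055 m), for 0.05 s.
4. the lever is back up (under 0.1 rad), the tin still on the pad with its lid home (horizontal distance between blue_tin and press_pad below 0.02 m and z of blue_tin in the frame of press_pad below 0.005 m and angle between blue_tin's own z axis and vertical below 0.1 rad and value of joint press_lever below 0.1 rad and value of joint blue_tin_lid above 0.0055 m), for 0.1 s.
At the end, for the whole second after the job is handed in: The blue tin stands upright (within 0.1 rad) and still on the chopping board, its axis within 100 mm (board x) and 155 mm (board y) of the board's centre, underside at the board's top within 5 mm, its lid home (pushed down more than 5.5 mm), and the press lever is back up (under 0.1 rad) (x of blue_tin in the frame of chopping_board between -0.1 and 0.1 m and y of blue_tin in the frame of chopping_board between -0.155 and 0.155 m and z of blue_tin in the frame of chopping_board between 0.017 and 0.027 m and angle between blue_tin's own z axis and vertical below 0.1 rad and value of joint blue_tin_lid above 0.0055 m and value of joint press_lever below 0.1 rad and linear speed of blue_tin below 0.02 m/s); the robot touches nothing.
It fails at once if the blue tin is tipped over (more than 0.7 rad) (angle between blue_tin's own z axis and vertical above 0.7 rad).
It fails at once if the red tin is moved more than 30 mm (distance of red_tin from where it was at the start of the episode above 0.03 m).
It also fails if it takes over 69 s, if anything falls off the work surface, if the arm or the gripper's body presses on something with over 40 N, if the wrist force passes 120 N, or if a joint passes its speed limit or range.

### The arm

A 6-joint arm with a two-finger parallel gripper is mounted at the origin on a cart in front of the work surface, level with it; the furniture and walls round the work are solid. World frame = base frame: x ahead of the robot, y to its left, z up, the work surface at z = 0. Lengths are in mm, angles in rad, forces in N, time in s.
With the tool pointing down it reaches from about 275 to 750 mm from the base axis. Payload 10.2 kg.
Tool frame: the origin (TCP) lies between the finger pads; the fingertips stand 19 mm ahead of it and the grasp point (between the pads) is the TCP; x points along the fingers, y is the direction in which the jaws open and shut, and the axes are right-handed (so a half turn about x gives the same grasp; the last joint's range is limited). The gripper opens to 85 mm and grips with 20 to 120 N. Pads are 22 mm wide; open, the fingers measure 114 mm over their backs; the gripper's body (76 mm by 85 mm) begins 54 mm behind the grasp point. The pads swing forward as they close: fully open they stand 13 mm farther back than shut.
Start: joints at [0.944, 0.313, 1.498, -0, 1.331, -0.223], TCP at [206.294, 482.778, 250.294] pointing down, gripper open.
Joint ranges: [-2.94, 2.94], [-0.97, 2.17], [0.19, 2.56], [-1.23, 4.37], [0.02, 3.11], [-2.88, 2.88]. Speed limits (rad/s): [2.39, 2.39, 3.01, 3.14, 3.14, 3.14].

### API

Orientations are given as a unit quaternion [w, x, y, z].
In Python, from rig import ctrl, optics, workorder gives the robot as it stands.
- The arm moves only by the shell command python3 -m pendant 'ROWS' [OPENING] [FORCE]. ROWS is JSON, one flat list of numbers, 6 for each row, row after row: the shift along the tool's x, y, z each as a share of 25 cm, from -1 to 1, then the turn, a rotation vector about the tool's x, y, z each as a share of pi rad, from -1 to 1. In form: [tx, ty, tz, rx, ry, rz, tx, ty, tz, rx, ry, rz, ...]. A call has 1 to 12 rows; each row is the pose to reach, as a shift and turn from the pose measured when the call began, along the tool's axes at that moment, turning the shorter way round; what a row does not reach only later rows make up. A row lasts 1/12 s, in which the tool goes at most 41.7 mm and 7.16 degrees, less where a joint would pass 70% of its speed; a pose out of reach is approached as far as the arm can. A call with a number of a shift or a turn outside -1 to 1 is refused whole. A call with a gripper value outside its range is refused whole. OPENING is the opening, from -1 (shut) to 1 (fully open), set as the call begins (- or left out, the last holds). The fingers move at their own pace and stop on an object; FORCE is the grip in N (left out, the last holds). Time passes only in rows, so rows that repeat a pose let the fingers close. It gives the time, the measured TCP pose, the force and the opening at its end, in the units of the state.
- ctrl.sense(): the state, without advancing time (a new reading comes with each control period).
- optics.capture(name): name is "side" or "top"; returns the picture (400x640x3 uint8, red, green, blue); there is no depth.
- optics.camera_info(name): a dict with "camera_matrix" (3x3 intrinsics, pixels), "eye" and "rotation" of the camera in the world. Camera axes: x right, y up, looking along -z (the intrinsics and any distortion apply to the point x, -y, -z); pixel columns grow to the right and rows downward; lengths in mm; the calibration is good to about 2 mm. A picture is of the moment at which its call begins. camera_info takes no time and is no camera call.
- workorder.finish_job(): hands the job in, once; it reports no verdict.
The state is a dict: "time_s": time; "joints": joint angles; "dq": joint speeds; "tau": joint torques, N m; "eef_pos": TCP position; "ee_rot": TCP orientation; "force": force on the tool from outside, world axes, zero at the start; "wrist_torque": the same for the moment, N m; "grip_width": opening from 0.0 (shut) to 1.0 (fully open).
Only numpy, scipy, OpenCV 4.12 (cv2) and the standard library are available. Lean on these libraries where they do the work, as an engineer would, in place of code of your own. Each camera call takes 0.05 s, during which the arm holds its last target.

## Working session

There is one attempt and no reset: what is moved stays moved. The work goes in short steps, Python scripts to look and compute and a shell command to move; the robot and the scene stay as the last step left them, time stands still between calls to the robot, and variables do not carry over. Pictures are saved under pics/ and viewed, and the job is handed in when it is done.

```bash
ls; mkdir -p pics; python3 - <<'E'
from rig import ctrl, optics, workorder
import cv2
print(ctrl.sense())
for n in("side","top"):
    im=optics.capture(n); cv2.imwrite(f"pics/{n}0.png",im[:,:,::-1]); print(n,optics.camera_info(n))
E
```

```text
pics
{'time_s': 0.0, 'joints': array([ 9.43578203e-01,  3.13454936e-01,  1.49844121e+00,  1.58051135e-05,
        1.33097108e+00, -2.23390804e-01]), 'dq': array([ 0.00045356, -0.00022137,  0.00124274,  0.00076829,  0.0003524 ,
       -0.00088104]), 'tau': array([-1.92008392e-04, -4.12268221e+01, -2.59742671e+01, -1.77320512e-04,
        4.19973512e-03,  2.05705192e-05]), 'eef_pos': array([206.16069581, 482.58129325, 249.73097217]), 'ee_rot': array([ 0.69255034,  0.14139939,  0.69293209, -0.14221588]), 'force': array([-0.21056178,  0.46449246, -0.38305829]), 'wrist_torque': array([ 0.01306641, -0.02068102,  0.00472599]), 'grip_width': 0.9977767087008242}
side {'camera_matrix': array([[371.4613343 ,   0.        , 312.13450338],
       [  0.        , 371.4613343 , 196.80175515],
       [  0.        ,   0.        ,   1.        ]]), 'eye': array([ 803.96534142, 1005.67985815,  660.16854568]), 'rotation': array([0.09921944, 0.06450035, 0.54610927, 0.82931289])}
top {'camera_matrix': array([[504.2634012 ,   0.        , 319.93767565],
       [  0.        , 504.2634012 , 198.42869241],
       [  0.        ,   0.        ,   1.        ]]), 'eye': array([ 306.14881277,   10.49409818, 1434.89246007]), 'rotation': array([ 0.71045089,  0.05669257, -0.0695344 , -0.69800463])}
```

View pics/side0.png

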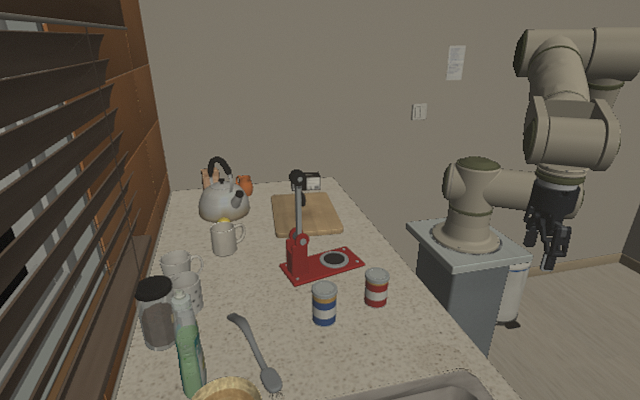

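View pics/top0.png

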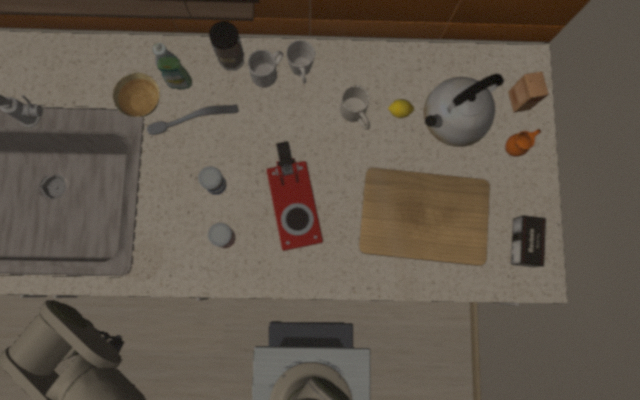

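The side view has the blue tin at about (324,303), the red tin at (376,287), the press pad at (335,259) and the knob at (297,176). In the top view the blue lid is at (211,180), the red lid at (221,235), the pad at (297,219) and the board spans (360–490, 168–263). Next I'll enlarge these and measure.

```bash
cat > h.py <<'E'
import numpy as np, cv2
from rig import ctrl, optics
from scipy.spatial.transform import Rotation as R
CI={n:optics.camera_info(n) for n in("side","top")}
def rot(n):
    q=CI[n]["rotation"]; return R.from_quat([q[1],q[2],q[3],q[0]]).as_matrix()
def ray(n,u,v):
    K=CI[n]["camera_matrix"]; d=np.array([(u-K[0,2])/K[0,0],-(v-K[1,2])/K[1,1],-1.])
    d=rot(n)@d; return CI[n]["eye"],d/np.linalg.norm(d)
def plane(n,u,v,z):
    e,d=ray(n,u,v); return e+d*(z-e[2])/d[2]
def proj(n,p):
    c=rot(n).T@(np.array(p,float)-CI[n]["eye"]); K=CI[n]["camera_matrix"]
    return K[0,0]*c[0]/-c[2]+K[0,2], K[1,1]*-c[1]/-c[2]+K[1,2]
def tri(a,b):
    e1,d1=ray("side",*a); e2,d2=ray("top",*b)
    A=np.stack([d1,-d2],1); t=np.linalg.lstsq(A,e2-e1,rcond=None)[0]
    p,q=e1+t[0]*d1,e2+t[1]*d2
    return (p+q)/2, np.linalg.norm(p-q)
def tool():
    s=ctrl.sense(); q=s["ee_rot"]; return s["eef_pos"],R.from_quat([q[1],q[2],q[3],q[0]])
E
python3 - <<'E'
from h import *
for n,(x,y,w,h) in {"side":(270,160,130,180),"top":(190,130,150,130)}.items():
    im=cv2.imread(f"pics/{n}0.png")[y:y+h,x:x+w]
    s=3.2 if n=="side" else 4.5
    cv2.imwrite(f"pics/{n}z.png",cv2.resize(im,None,fx=s,fy=s,interpolation=cv2.INTER_CUBIC))
print(plane("top",211,180,95),plane("top",297,219,18),[plane("top",*c,22) for c in[(365,168),(490,178),(487,263),(361,254)]])
E
```

```text
[593.41973542 283.6818917   95.        ] [501.9384159   50.73611149  18.        ] [array([ 653.38240127, -141.7789968 ,   22.        ]), array([ 631.19105957, -503.46908463,   22.        ]), array([ 386.99059141, -484.1810228 ,   22.        ]), array([ 406.00895777, -130.57411331,   22.        ])]
```

View pics/sidez.png

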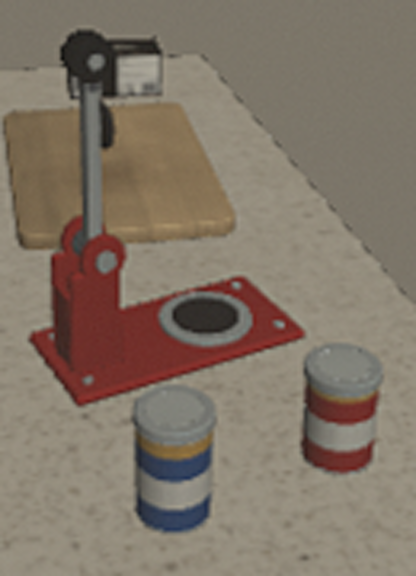

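View pics/topz.png

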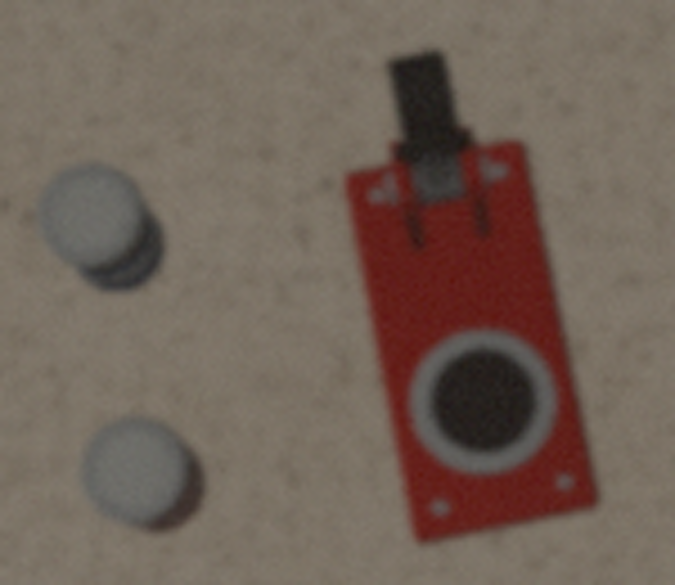

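```bash
python3 - <<'E'
from h import *
t=lambda x,y:(190+(x)/4.5,130+y/4.5)
s=lambda x,y:(270+x/3.2,160+y/3.2)
print("blue",tri(s(175,409),t(91,217)))
print("red",tri(s(343,366),t(135,471)))
print("pad",tri(s(206,318),t(483,401)))
print("knob",tri(s(86,57),t(420,98)))
# refined by masks in top
im=cv2.imread("pics/top0.png")
hsv=cv2.cvtColor(im,cv2.COLOR_BGR2HSV)
m=((hsv[...,1]>130)&((hsv[...,0]<10)|(hsv[...,0]>170))).astype(np.uint8)*255
m[:150]=0;m[260:]=0;m[:,:260]=0;m[:,330:]=0
c=max(cv2.findContours(m,cv2.RETR_EXTERNAL,cv2.CHAIN_APPROX_NONE)[0],key=cv2.contourArea)
r=cv2.minAreaRect(c); b=cv2.boxPoints(r); P=np.array([plane("top",*q,13) for q in b]); print(r,P)
for n in("side","top"):
  im=cv2.imread(f"pics/{n}0.png"); hsv=cv2.cvtColor(im,cv2.COLOR_BGR2HSV); 
# board
im=cv2.imread("pics/top0.png"); hsv=cv2.cvtColor(im,cv2.COLOR_BGR2HSV)
print(hsv[215,425],hsv[150,425],hsv[180,211],hsv[150,230])
m=((hsv[...,1]>85)&(hsv[...,0]<25)).astype(np.uint8)*255
m[:155]=0;m[275:]=0;m[:,:345]=0;m[:,500:]=0
c=max(cv2.findContours(m,cv2.RETR_EXTERNAL,cv2.CHAIN_APPROX_NONE)[0],key=cv2.contourArea)
r=cv2.minAreaRect(c);print(r,plane("top",*r[0],22),[plane("top",*q,22) for q in cv2.boxPoints(r)])
# pad dark disc
m=((hsv[...,2]<70)&(hsv[...,1]<110)).astype(np.uint8)*255
m[:195]=0;m[240:]=0;m[:,:275]=0;m[:,325:]=0
c=max(cv2.findContours(m,cv2.RETR_EXTERNAL,cv2.CHAIN_APPROX_NONE)[0],key=cv2.contourArea)
r=cv2.fitEllipse(c);print("pad",r,plane("top",*r[0],18))
E
```

```text
blue (array([598.61941723, 285.80464269,  95.45176157]), np.float64(0.8826014975373433))
red (array([446.67534352, 253.07607282,  87.2691135 ]), np.float64(0.7508814665545541))
pad (array([501.81752055,  49.98431168,  14.70882697]), np.float64(0.5870688190257444))
knob (array([619.9822677 ,  77.0455647 , 308.69619976]), np.float64(5.0886829236225415))
((293.7494201660156, 204.63983154296875), (84.00283813476562, 40.5034294128418), 78.36637115478516) [[650.85662878 145.64125572  13.        ]
 [677.60387035  31.51326205  13.        ]
 [439.35157844 -21.32419026  13.        ]
 [414.40949808  89.81566348  13.        ]]
[ 18 118 104] [ 16  50 122] [ 23   9 110] [ 14  45 125]
((425.6858215332031, 216.25619506835938), (128.05142211914062, 86.03086853027344), 5.806726932525635) [ 516.05876735 -314.52941756   22.        ] [array([ 409.82374043, -121.14334379,   22.        ]), array([ 656.47570507, -145.65446536,   22.        ]), array([ 625.6748339 , -514.07020318,   22.        ]), array([ 379.86167683, -478.32934754,   22.        ])]
pad ((297.03656005859375, 218.6223602294922), (22.24958038330078, 22.425106048583984), 95.73819732666016) [503.0191501   50.65852066  18.        ]
```

```bash
cat >> h.py <<'E'
yaw=0.226
def goal(sgn=1):
    y=sgn*np.array([-np.sin(yaw),np.cos(yaw),0]); x=np.array([0,0,-1.]); return R.from_matrix(np.stack([x,y,np.cross(x,y)],1))
def row(p,Rg=None):
    q,r=tool(); d=r.as_matrix().T@(np.array(p,float)-q)/250
    rv=((r.inv()*Rg).as_rotvec()/np.pi) if Rg is not None else np.zeros(3)
    return np.round(np.r_[d,rv],4)
E
python3 - <<'E'
from h import *
p,r=tool(); print(r.as_matrix().round(3))
for sg in(1,-1): print(row([598.6,285.8,200],goal(sg)), np.degrees((r.inv()*goal(sg)).as_rotvec()))
E
```

```text
[[-0.001  0.393  0.92 ]
 [-0.001  0.92  -0.393]
 [-1.    -0.001 -0.   ]]
[ 1.9880e-01 -1.0690e-01  1.7528e+00 -2.0050e-01 -2.0000e-04  3.0000e-04] [-36.08476946  -0.03617721   0.05893657]
[ 1.9880e-01 -1.0690e-01  1.7528e+00  7.9950e-01  4.0000e-04  3.0000e-04] [1.43915205e+02 7.65659555e-02 4.69987082e-02]
```

```bash
python3 -m pendant '[0,-0.02,0.3,-0.08,0,0, 0,-0.04,0.6,-0.16,0,0, 0,-0.05,0.88,-0.2005,0,0, 0,-0.05,0.88,-0.2005,0,0, 0,-0.05,0.88,-0.2005,0,0, 0,-0.05,0.88,-0.2005,0,0, 0,-0.05,0.88,-0.2005,0,0, 0,-0.05,0.88,-0.2005,0,0, 0,-0.05,0.88,-0.2005,0,0]' 1; python3 - <<'E'
from h import *
print(tool()[0]); print(row([598.6,285.8,180],goal(1)))
E
```

```text
time_s: 0.85
eef_pos: [403.0, 384.9, 249.5]
ee_rot: [0.702, -0.08, 0.703, 0.079]
force: [-0.7, 0.0, 1.0]
grip_width: 1.001
[403.00196405 384.86132062 249.47873002]
[ 2.772e-01 -5.609e-01  6.745e-01 -2.000e-04 -6.000e-04  2.000e-04]
```

```bash
python3 -m pendant '[0.1,-0.2,0.24,0,0,0, 0.2,-0.4,0.48,0,0,0, 0.277,-0.561,0.6745,0,0,0, 0.277,-0.561,0.6745,0,0,0, 0.277,-0.561,0.6745,0,0,0, 0.277,-0.561,0.6745,0,0,0, 0.277,-0.561,0.6745,0,0,0, 0.277,-0.561,0.6745,0,0,0, 0.277,-0.561,0.6745,0,0,0, 0.277,-0.561,0.6745,0,0,0]' 1; python3 - <<'E'
from h import *
print(tool()[0]); print(row([598.6,285.8,62],goal(1)))
for n in("side","top"): cv2.imwrite(f"pics/{n}1.png",optics.capture(n)[:,:,::-1])
a=cv2.imread("pics/side1.png")[150:350,220:480];b=cv2.imread("pics/top1.png")[100:300,120:380]
cv2.imwrite("pics/a1.png",cv2.resize(np.hstack([a,b]),None,fx=1.5,fy=1.5))
E
```

```text
time_s: 1.68
eef_pos: [597.5, 287.3, 181.0]
ee_rot: [0.702, -0.08, 0.703, 0.08]
force: [-1.0, -0.0, -0.9]
grip_width: 1.001
[597.48561202 287.2671712  180.96751931]
[ 4.759e-01 -6.500e-03  3.400e-03  5.000e-04 -3.000e-04  2.000e-04]
```

View pics/a1.png

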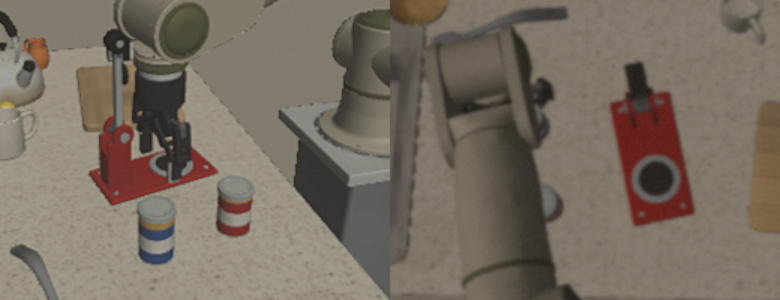

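```bash
python3 - <<'E'
from h import *
p=tool()[0]
for z in(p[2],p[2]-10,97): print(z,proj("side",[p[0],p[1],z]),proj("top",[p[0],p[1],z]))
a=cv2.imread("pics/side1.png")[150:350,270:400]
cv2.imwrite("pics/a1b.png",cv2.resize(a,None,fx=3,fy=3))
E
```

```text
180.91421066681727 (np.float64(325.7698128933521), np.float64(258.282685893815)) (np.float64(203.30162801735779), np.float64(171.07285554881372))
170.91421066681727 (np.float64(325.71440944728795), np.float64(261.88560625158766)) (np.float64(204.11377909159393), np.float64(171.97517085929155))
97 (np.float64(325.3198423090102), np.float64(287.5445512450615)) (np.float64(209.7532852473002), np.float64(178.24076959978922))
```

View pics/a1b.png

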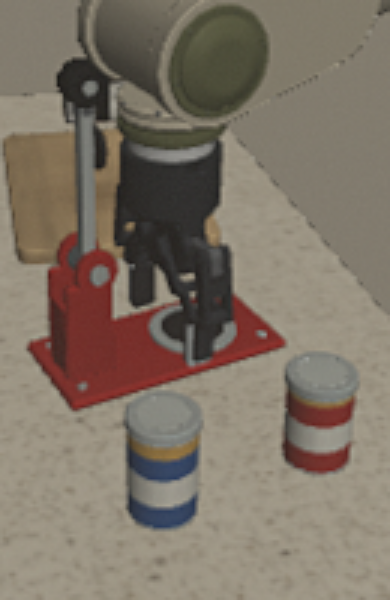

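```bash
python3 -m pendant '[0.1,-0.0065,0.0034,0,0,0, 0.2,-0.0065,0.0034,0,0,0, 0.3,-0.0065,0.0034,0,0,0, 0.4,-0.0065,0.0034,0,0,0, 0.476,-0.0065,0.0034,0,0,0, 0.476,-0.0065,0.0034,0,0,0, 0.476,-0.0065,0.0034,0,0,0, 0.476,-0.0065,0.0034,0,0,0]' 1; python3 - <<'E'
from h import *
print(tool()[0]); print(row([598.6,285.8,62],goal(1)))
im=optics.capture("side")[:,:,::-1]
cv2.imwrite("pics/a2.png",cv2.resize(im[150:350,270:400],None,fx=3,fy=3))
E
```

```text
time_s: 2.45
eef_pos: [599.5, 286.0, 63.9]
ee_rot: [0.703, -0.08, 0.702, 0.08]
force: [0.4, 0.4, 0.2]
grip_width: 1.003
[599.48633674 285.96697261  63.85033011]
[ 0.0074  0.0002 -0.0036  0.0005  0.0006  0.0002]
```

View pics/a2.png

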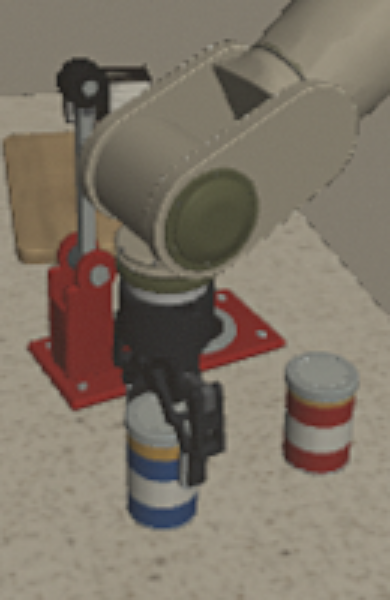

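The fingers straddle the tin: the near one is at (195,440) in the crop and the lid at (155,420). Closing now.

```bash
python3 -m pendant '[0,0,0,0,0,0,0,0,0,0,0,0,0,0,0,0,0,0,0,0,0,0,0,0,0,0,0,0,0,0,0,0,0,0,0,0,0,0,0,0,0,0,0,0,0,0,0,0]' -1 40; python3 - <<'E'
from h import *
print(tool()[0]); print(row([598.6,285.8,200],goal(1)))
E
```

```text
time_s: 3.17
eef_pos: [600.3, 286.1, 65.8]
ee_rot: [0.704, -0.08, 0.701, 0.08]
force: [-1.8, -0.2, 7.2]
grip_width: 0.721
[600.3192656  286.13485919  65.825668  ]
[-5.367e-01  0.000e+00 -4.200e-03  5.000e-04  1.600e-03  1.000e-04]
```

```bash
python3 -m pendant '[-0.04,0,0,0,0,0,-0.1,0,0,0,0,0,-0.2,0,0,0,0,0,-0.3,0,0,0,0,0,-0.4,0,0,0,0,0,-0.46,0,0,0,0,0,-0.46,0,0,0,0,0,-0.46,0,0,0,0,0,-0.46,0,0,0,0,0]'; python3 - <<'E'
from h import *
print(tool()[0]); print(row([502,50.3,150],goal(1)))
im=optics.capture("side")[:,:,::-1]
cv2.imwrite("pics/a3.png",cv2.resize(im[130:350,250:420],None,fx=2.7,fy=2.7))
E
```

```text
time_s: 3.92
eef_pos: [599.1, 285.9, 179.3]
ee_rot: [0.703, -0.08, 0.702, 0.08]
force: [-0.6, 0.2, -3.4]
grip_width: 0.72
[599.10037467 285.87079289 179.28401932]
[ 1.161e-01 -8.303e-01 -5.912e-01  5.000e-04  8.000e-04  2.000e-04]
```

View pics/a3.png

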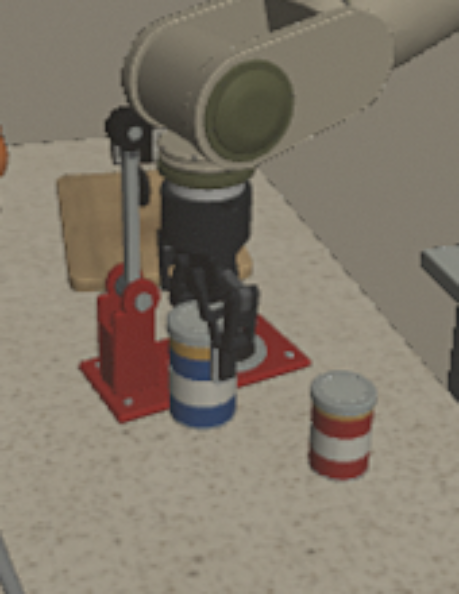

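```bash
python3 -m pendant '[0,-0.05,-0.05,0,0,0,0,-0.15,-0.12,0,0,0,0,-0.27,-0.2,0,0,0,0,-0.39,-0.28,0,0,0,0,-0.51,-0.36,0,0,0,0,-0.63,-0.45,0,0,0,0,-0.74,-0.53,0,0,0,0,-0.8,-0.57,0,0,0,0,-0.83,-0.591,0,0,0,0,-0.83,-0.591,0,0,0,0,-0.83,-0.591,0,0,0,0,-0.83,-0.591,0,0,0]'; python3 - <<'E'
from h import *
print(tool()[0]); print(row([502,50.3,95],goal(1)))
for n in("side","top"): cv2.imwrite(f"pics/{n}4.png",optics.capture(n)[:,:,::-1])
a=cv2.imread("pics/side4.png")[130:330,250:400];b=cv2.imread("pics/top4.png")[100:300,220:420]
cv2.imwrite("pics/a4.png",cv2.resize(np.hstack([a,b]),None,fx=2.2,fy=2.2))
E
```

```text
time_s: 4.97
eef_pos: [502.2, 51.4, 178.6]
ee_rot: [0.703, -0.081, 0.702, 0.081]
force: [0.7, 0.5, -3.0]
grip_width: 0.717
[502.24118277  51.36931052 178.55095593]
[ 0.3342 -0.0039 -0.0025  0.0008  0.0006  0.    ]
```

View pics/a4.png

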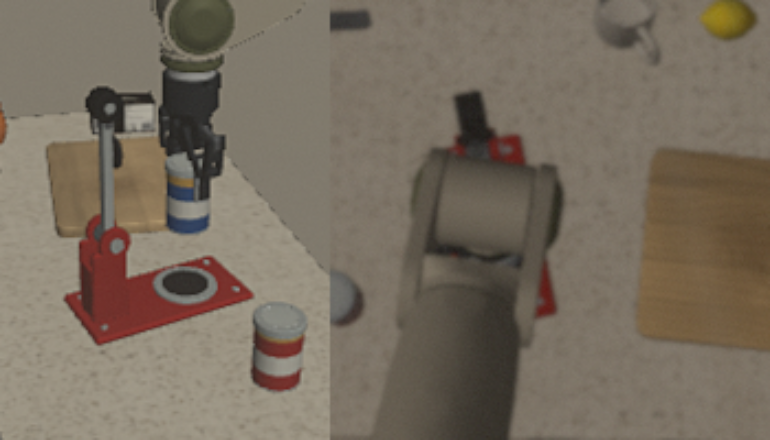

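```bash
python3 -m pendant '[0.06,-0.004,-0.0025,0,0,0,0.14,-0.004,-0.0025,0,0,0,0.24,-0.004,-0.0025,0,0,0,0.31,-0.004,-0.0025,0,0,0,0.345,-0.004,-0.0025,0,0,0,0.36,-0.004,-0.0025,0,0,0,0.36,-0.004,-0.0025,0,0,0,0.36,-0.004,-0.0025,0,0,0,0.36,-0.004,-0.0025,0,0,0]'; python3 - <<'E'
from h import *
print(tool()[0]); print(row([502,50.3,83],goal(1)),ctrl.sense()["force"])
im=optics.capture("side")[:,:,::-1]
cv2.imwrite("pics/a5.png",cv2.resize(im[150:330,260:400],None,fx=3,fy=3))
E
```

```text
time_s: 5.82
eef_pos: [502.6, 50.4, 89.6]
ee_rot: [0.704, -0.081, 0.701, 0.081]
force: [0.3, 1.0, -3.8]
grip_width: 0.719
[502.60286524  50.35515626  89.62560314]
[ 0.0265  0.0004 -0.0025  0.001   0.0012  0.0003] [ 0.28798554  0.96897965 -3.816488  ]
```

View pics/a5.png

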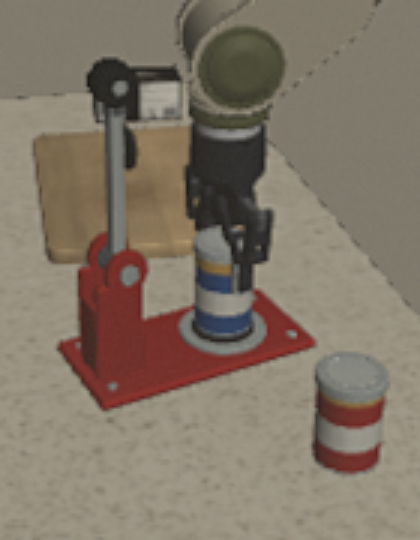

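The tin is just above the pad and centred on it, with its base at (223,335) and the pad at (222,332). I'll lower it slowly.

```bash
python3 -m pendant '[0.008,0,-0.0025,0,0,0,0.012,0,-0.0025,0,0,0,0.016,0,-0.0025,0,0,0,0.02,0,-0.0025,0,0,0,0.022,0,-0.0025,0,0,0,0.022,0,-0.0025,0,0,0]'; 
```

```text
time_s: 6.37
eef_pos: [501.9, 50.2, 84.0]
ee_rot: [0.704, -0.081, 0.701, 0.081]
force: [0.7, -0.2, -3.2]
grip_width: 0.713
```

```bash
python3 -m pendant '[0.004,0,0,0,0,0,0.008,0,0,0,0,0,0.012,0,0,0,0,0,0.012,0,0,0,0,0]'
```

```text
time_s: 6.7
eef_pos: [502.3, 50.2, 81.8]
ee_rot: [0.704, -0.081, 0.701, 0.081]
force: [-2.7, 0.4, 4.8]
grip_width: 0.719
```

Contact: the force rose by 8 N. Releasing.

```bash
python3 -m pendant '[0,0,0,0,0,0,0,0,0,0,0,0,0,0,0,0,0,0,0,0,0,0,0,0,0,0,0,0,0,0,0,0,0,0,0,0]' 1;  python3 - <<'E'
from h import *
print(tool()[0]); print(row([502,50.3,180],goal(1)),ctrl.sense()["force"])
im=optics.capture("side")[:,:,::-1]
cv2.imwrite("pics/a6.png",cv2.resize(im[150:330,260:400],None,fx=3,fy=3))
E
```

```text
time_s: 7.2
eef_pos: [502.3, 50.2, 81.8]
ee_rot: [0.704, -0.081, 0.701, 0.081]
force: [-0.5, 0.4, 0.8]
grip_width: 1.001
[502.2947504   50.1600861   81.76999324]
[-3.929e-01  3.000e-04  8.000e-04  1.000e-03  1.500e-03  4.000e-04] [-0.52388162  0.35730774  0.76009432]
```

View pics/a6.png

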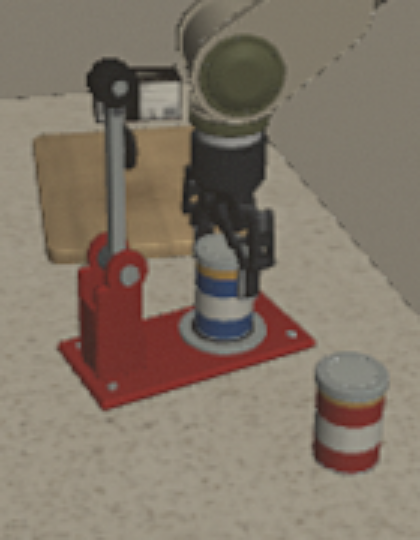

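```bash
python3 -m pendant '[-0.05,0,0,0,0,0,-0.12,0,0,0,0,0,-0.22,0,0,0,0,0,-0.34,0,0,0,0,0,-0.46,0,0,0,0,0,-0.58,0,0,0,0,0,-0.7,0,-0.1,0,0,0,-0.82,0,-0.2,0,0,0,-0.9,0,-0.25,0,0,0,-0.92,0,-0.25,0,0,0,-0.92,0,-0.25,0,0,0,-0.92,0,-0.25,0,0,0]' 1;  python3 - <<'E'
from h import *
print(tool()[0]); 
for n in("side","top"): cv2.imwrite(f"pics/{n}7.png",optics.capture(n)[:,:,::-1])
a=cv2.imread("pics/side7.png")[150:330,260:400];b=cv2.imread("pics/top7.png")[120:270,240:340]
cv2.imwrite("pics/a7.png",np.hstack([cv2.resize(a,(420,540)),cv2.resize(b,(360,540),interpolation=cv2.INTER_CUBIC)]))
E
```

```text
time_s: 8.25
eef_pos: [440.6, 36.1, 310.5]
ee_rot: [0.704, -0.081, 0.701, 0.081]
force: [0.3, -0.2, 0.3]
grip_width: 0.995
[440.58966836  36.07961165 310.46736406]
```

View pics/a7.png

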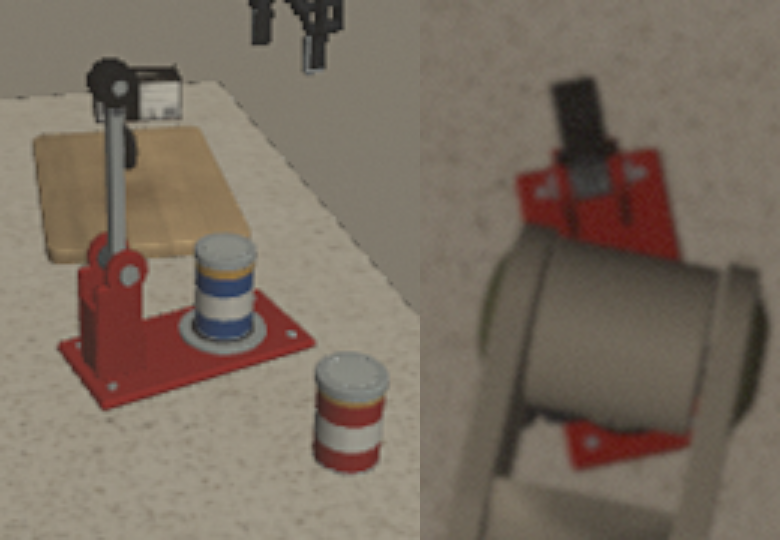

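```bash
python3 - <<'E'
from h import *
im=cv2.imread("pics/top7.png"); g=im.max(2)
m=((g<62)).astype(np.uint8)*255
m[:138]=0;m[160:]=0;m[:,:268]=0;m[:,300:]=0
print([ (r,np.flatnonzero(m[r])[[0,-1]].tolist()) for r in range(138,162) if m[r].any()])
for u,v in[(284.4,152.2),(284.4,154)]: print(plane("top",u,v,310))
for p in ([619,77,310],): print(proj("top",p),proj("side",p))
for r in(145,150,155):
  a=np.flatnonzero(m[r]); 
  if len(a):
    q=plane("top",a.mean(),r,312); 
    # lateral offset relative to press y from pad (502,50.3)
    d=q[:2]-[502,50.3]; print(q, d@[np.cos(yaw),np.sin(yaw)], d@[-np.sin(yaw),np.cos(yaw)])
print("side knob",tri((260+109/3,150+83/3),(284.4,152.2)))
E
```

```text
[(142, [284, 287]), (143, [279, 287]), (144, [277, 287]), (145, [277, 288]), (146, [277, 288]), (147, [278, 288]), (148, [278, 288]), (149, [278, 289]), (150, [278, 289]), (151, [279, 289]), (152, [279, 289]), (153, [279, 289]), (154, [279, 290]), (155, [279, 290]), (156, [279, 290]), (157, [280, 290]), (158, [280, 291]), (159, [280, 293])]
[616.13108367  75.14498288 310.        ]
[611.85390002  75.02340141 310.        ]
(np.float64(283.6293065626394), np.float64(150.97802693552296)) (np.float64(298.1300644185571), np.float64(177.55180789811183))
[632.61962248  79.88808453 312.        ] 133.92816141887343 -0.43370671392629323
[620.76158931  77.24538854 312.        ] 121.7794938643005 -0.3520398414115107
[608.94566501  74.61207698 312.        ] 109.67396725337382 -0.2706629748524688
side knob (array([620.100601  ,  74.38411387, 307.94965214]), np.float64(6.8213561940685725))
```

```bash
python3 - <<'E'
from h import *
print(row([619,77,310],goal(1)))
E
```

```text
[ 8.000e-04 -3.000e-03  7.325e-01  1.000e-03  6.000e-04  0.000e+00]
```

```bash
python3 -m pendant '[0,-0.003,0.08,0,0,0,0,-0.003,0.2,0,0,0,0,-0.003,0.33,0,0,0,0,-0.003,0.45,0,0,0,0,-0.003,0.55,0,0,0,0,-0.003,0.64,0,0,0,0,-0.003,0.7,0,0,0,0,-0.003,0.7325,0,0,0,0,-0.003,0.7325,0,0,0,0,-0.003,0.7325,0,0,0,0,-0.003,0.7325,0,0,0]' 1;  python3 - <<'E'
from h import *
print(tool()[0],row([619,77,310],goal(1)))
for n in("side","top"): cv2.imwrite(f"pics/{n}8.png",optics.capture(n)[:,:,::-1])
a=cv2.imread("pics/side8.png")[130:310,240:380];b=cv2.imread("pics/top8.png")[80:230,240:340]
cv2.imwrite("pics/a8.png",np.hstack([cv2.resize(a,(420,540)),cv2.resize(b,(360,540),interpolation=cv2.INTER_CUBIC)]))
E
```

```text
time_s: 9.27
eef_pos: [618.6, 77.0, 309.5]
ee_rot: [0.703, -0.081, 0.702, 0.081]
force: [-1.0, 0.6, 0.4]
grip_width: 1.001
[618.63908471  77.0492394  309.45798007] [-0.0022 -0.0005  0.0014  0.0011  0.0002 -0.0001]
```

View pics/a8.png

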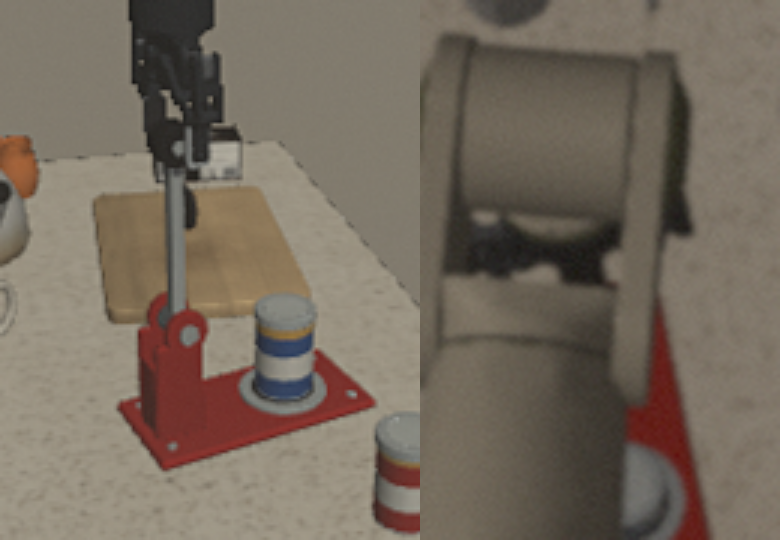

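```bash
python3 -m pendant '[0,0,0,0,0,0,0,0,0,0,0,0,0,0,0,0,0,0,0,0,0,0,0,0,0,0,0,0,0,0,0,0,0,0,0,0,0,0,0,0,0,0,0,0,0,0,0,0,0,0,0,0,0,0]' -1 50;  python3 - <<'E'
from h import *
print(tool()[0],ctrl.sense()["force"])
E
```

```text
time_s: 10.12
eef_pos: [618.8, 75.7, 310.7]
ee_rot: [0.703, -0.081, 0.702, 0.08]
force: [1.2, -7.3, 2.3]
grip_width: 0.346
[618.84377516  75.66501615 310.69621555] [ 1.16632253 -7.29628185  2.28937431]
```

```bash
python3 -m pendant '[0.001,0,-0.037,0,0,0, 0.005,0,-0.0886,0,0,0, 0.0147,0,-0.147,0,0,0, 0.0289,0,-0.2045,0,0,0, 0.0475,0,-0.2607,0,0,0, 0.0705,0,-0.3152,0,0,0, 0.0978,0,-0.3677,0,0,0, 0.1292,0,-0.4178,0,0,0, 0.1646,0,-0.4653,0,0,0, 0.2037,0,-0.5098,0,0,0, 0.2461,0,-0.551,0,0,0, 0.28,0,-0.58,0,0,0]';  python3 - <<'E'
from h import *
p=tool()[0]; d=p[:2]-[618.9,77.1]; print(p,ctrl.sense()["force"], -d@[np.cos(yaw),np.sin(yaw)], np.arctan2(-d@[np.cos(yaw),np.sin(yaw)],p[2]-125), np.hypot(d@[np.cos(yaw),np.sin(yaw)],p[2]-125))
im=optics.capture("side")[:,:,::-1]
cv2.imwrite("pics/a9.png",cv2.resize(im[130:330,240:400],None,fx=2.7,fy=2.7))
E
```

```text
time_s: 11.12
eef_pos: [478.0, 43.4, 241.8]
ee_rot: [0.705, -0.081, 0.7, 0.08]
force: [-0.7, 4.8, 11.8]
grip_width: 0.345
[477.96056307  43.35323955 241.82144035] [-0.74640411  4.80166691 11.82352423] 144.9174287262821 0.8923322809224403 186.14056536670742
```

View pics/a9.png

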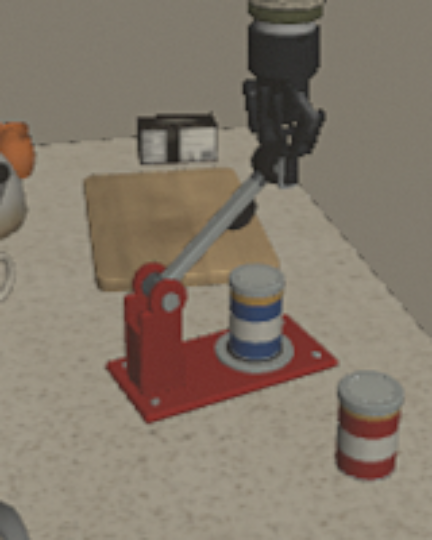

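```bash
python3 -m pendant '[0.034,0,-0.026,0,0,0, 0.0772,0,-0.0546,0,0,0, 0.1222,0,-0.08,0,0,0, 0.169,0,-0.1024,0,0,0, 0.2172,0,-0.1214,0,0,0, 0.2665,0,-0.1371,0,0,0, 0.3097,0,-0.1476,0,0,0, 0.3534,0,-0.1556,0,0,0, 0.3534,0,-0.1556,0,0,0, 0.3534,0,-0.1556,0,0,0]';  python3 - <<'E'
from h import *
p,r=tool(); d=p[:2]-[618.9,77.1]; a=-d@[np.cos(yaw),np.sin(yaw)]; print(p,ctrl.sense()["force"], a, np.arctan2(a,p[2]-125), np.hypot(a,p[2]-125), d@[-np.sin(yaw),np.cos(yaw)])
print(r.as_matrix().round(3))
im=optics.capture("side")[:,:,::-1]
cv2.imwrite("pics/a10.png",cv2.resize(im[130:330,240:400],None,fx=2.7,fy=2.7))
E
```

```text
time_s: 12.0
eef_pos: [439.5, 34.6, 152.3]
ee_rot: [0.705, -0.08, 0.7, 0.08]
force: [-2.1, 2.8, 6.4]
grip_width: 0.344
[439.50048351  34.60405964 152.31906093] [-2.09616579  2.76172996  6.37634236] 184.36001358543294 1.423683650393603 186.37313567018376 -1.2152593721865406
[[ 0.006 -0.225  0.974]
 [ 0.     0.974  0.225]
 [-1.    -0.001  0.006]]
```

View pics/a10.png

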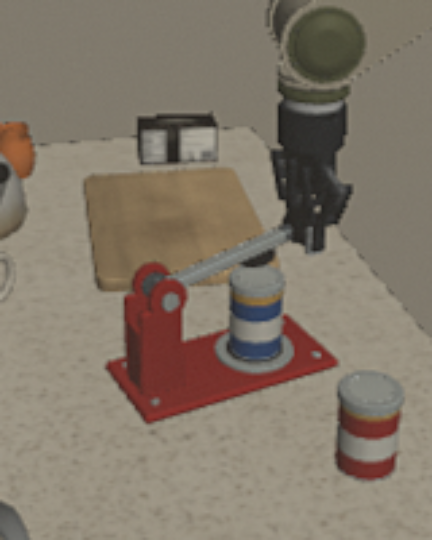

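```bash
python3 -m pendant '[0.02,0,-0.002,0,0,0,0.04,0,-0.003,0,0,0,0.06,0,-0.004,0,0,0,0.075,0,-0.004,0,0,0,0.085,0,-0.004,0,0,0,0.095,0,-0.004,0,0,0,0.095,0,-0.004,0,0,0]'; python3 -m pendant '[0.01,0,0,0,0,0,0.018,0,0,0,0,0,0.018,0,0,0,0,0]'
```

```text
time_s: 12.63
eef_pos: [438.0, 34.3, 128.9]
ee_rot: [0.704, -0.08, 0.701, 0.08]
force: [-9.4, -2.8, 9.9]
grip_width: 0.342
time_s: 12.88
eef_pos: [438.0, 34.3, 125.0]
ee_rot: [0.704, -0.08, 0.701, 0.08]
force: [-5.4, 0.3, 10.3]
grip_width: 0.346
```

```bash
python3 -m pendant '[0.008,0,0,0,0,0,0.014,0,0,0,0,0,0.014,0,0,0,0,0,0.014,0,0,0,0,0]';python3 - <<'E'
from h import *
im=optics.capture("side")[:,:,::-1]
print(ctrl.sense()["force"])
cv2.imwrite("pics/a11.png",cv2.resize(im[190:290,280:380],None,fx=6,fy=6,interpolation=cv2.INTER_CUBIC))
E
```

```text
time_s: 13.22
eef_pos: [438.0, 34.3, 122.3]
ee_rot: [0.705, -0.08, 0.701, 0.08]
force: [-5.5, -0.1, 10.4]
grip_width: 0.347
[-7.77891036  0.24155876 10.32881977]
```

View pics/a11.png

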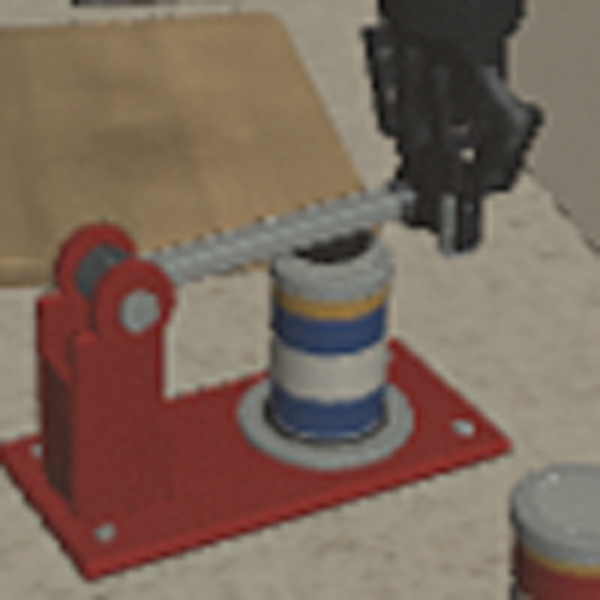

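The fingers slipped about 16 mm down the knob. The foot is resting on the lid at (330,245) but the lid is still proud. I'll raise the grip force and push on.

```bash
python3 -m pendant '[0,0,0,0,0,0,0,0,0,0,0,0,0.008,0,0,0,0,0,0.016,0,0,0,0,0,0.024,0,0,0,0,0]' - 120;python3 - <<'E'
from h import *
im=optics.capture("side")[:,:,::-1]
print(ctrl.sense()["force"])
cv2.imwrite("pics/a12.png",cv2.resize(im[190:290,280:380],None,fx=6,fy=6,interpolation=cv2.INTER_CUBIC))
E
```

```text
time_s: 13.68
eef_pos: [438.2, 34.3, 117.5]
ee_rot: [0.705, -0.08, 0.7, 0.08]
force: [-9.2, 0.3, 16.1]
grip_width: 0.337
[-8.74673637  0.33870732 14.9354833 ]
```

View pics/a12.png

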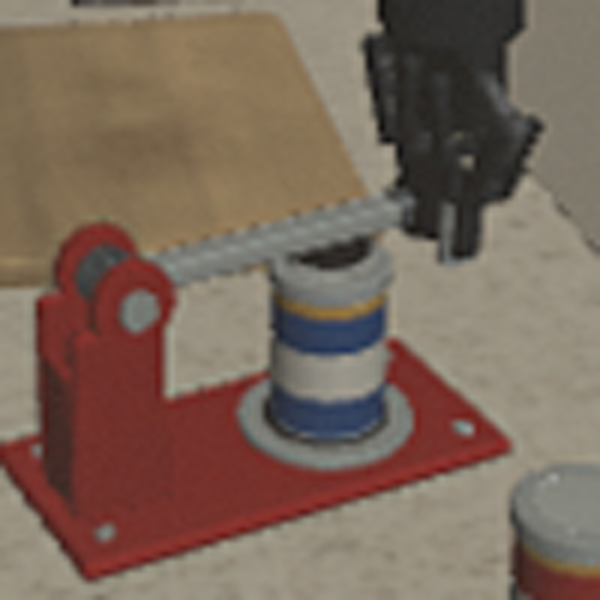

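```bash
python3 -m pendant '[0.008,0,0,0,0,0,0.016,0,0,0,0,0,0.024,0,0,0,0,0,0.024,0,0,0,0,0]' - 120; python3 -m pendant '[0.008,0,0,0,0,0,0.016,0,0,0,0,0,0.016,0,0,0,0,0]' - 120; python3 - <<'E'
from h import *
im=optics.capture("side")[:,:,::-1]
print(ctrl.sense()["force"])
cv2.imwrite("pics/a13.png",cv2.resize(im[190:290,280:380],None,fx=6,fy=6,interpolation=cv2.INTER_CUBIC))
E
```

```text
time_s: 14.07
eef_pos: [438.5, 34.4, 114.1]
ee_rot: [0.705, -0.081, 0.7, 0.08]
force: [-15.5, 0.1, 36.2]
grip_width: 0.336
time_s: 14.32
eef_pos: [438.5, 34.4, 113.8]
ee_rot: [0.706, -0.081, 0.699, 0.08]
force: [-23.6, -0.7, 52.0]
grip_width: 0.337
[-24.32931567  -0.33683798  51.91246854]
```

View pics/a13.png

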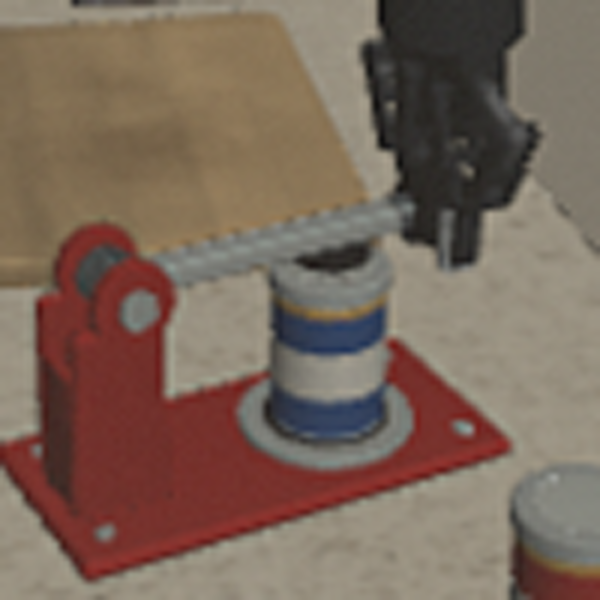

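```bash
python3 - <<'E'
from h import *
u=np.array([np.cos(yaw),np.sin(yaw)]); h=np.array([502,50.3])+120*u
for th in(1.49,1.53,1.564):
  for L in(60,150):
    p=np.r_[h-u*L*np.sin(th),125+L*np.cos(th)]; q=proj("side",p); print(th,L,(q[0]-280)*6,(q[1]-190)*6)
for n in(11,12,13):
  im=cv2.imread(f"pics/a{n}.png"); print(n,[ (im[y,332].tolist()) for y in range(256,336,6)])
E
python3 - <<'E'
import cv2,numpy as np
cv2.imwrite("pics/cmp.png",np.hstack([cv2.imread(f"pics/a{n}.png")[180:460,240:440] for n in(11,12,13)]))
E
```

```text
1.49 60 224.8549512614835 248.34925253709076
1.49 150 381.1925314143755 197.8263506368795
1.53 60 225.0957667771586 252.54956691664012
1.53 150 381.430647567905 208.11232616021022
1.564 60 225.16492846617928 256.15260905607346
1.564 150 381.3152531769184 216.91107049512408
11 [[36, 39, 41], [54, 57, 60], [128, 137, 134], [127, 133, 132], [119, 125, 124], [123, 130, 128], [122, 125, 120], [116, 122, 123], [73, 108, 133], [54, 107, 138], [65, 105, 129], [95, 73, 71], [99, 64, 45], [94, 67, 52]]
12 [[38, 41, 45], [37, 42, 45], [61, 66, 68], [130, 138, 137], [138, 146, 144], [124, 130, 128], [123, 130, 127], [119, 122, 119], [106, 113, 114], [68, 110, 137], [59, 105, 132], [93, 72, 70], [97, 63, 42], [94, 66, 50]]
13 [[38, 41, 45], [39, 43, 47], [41, 43, 48], [83, 87, 88], [128, 135, 135], [124, 129, 128], [125, 130, 127], [123, 127, 123], [121, 125, 121], [103, 128, 139], [70, 109, 135], [85, 76, 78], [95, 63, 46], [96, 68, 52]]
```

View pics/cmp.png

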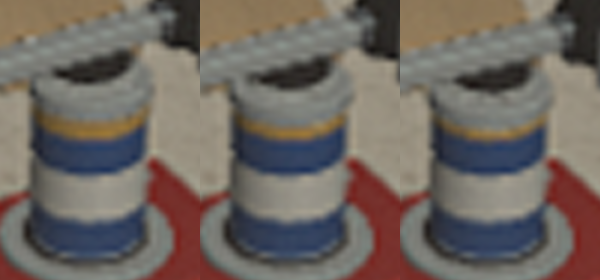

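```bash
python3 - <<'E'
from h import *
u=np.array([np.cos(yaw),np.sin(yaw)]); h=np.array([502,50.3])+120*u
for n in(11,12,13):
  im=cv2.imread(f"pics/a{n}.png").astype(float)
  hsv=cv2.cvtColor(im.astype(np.uint8),cv2.COLOR_BGR2HSV)
  xs=[];ys=[]
  for x in range(190,270,4):
    s=hsv[190:290,x,1]<45
    y=np.flatnonzero(s)+190; xs.append(x); ys.append(np.median(y))
  print(n,np.polyfit(xs,ys,1), np.polyval(np.polyfit(xs,ys,1),[225,381]))
E
```

```text
11 [-2.64379699e-01  3.17403571e+02] [257.9181391  216.67490602]
12 [-2.19548872e-01  3.10007143e+02] [260.60864662 226.35902256]
13 [-1.70582707e-01  3.00467857e+02] [262.08674812 235.47584586]
```

```bash
python3 - <<'E'
import cv2
im=cv2.imread("pics/a13.png")[170:330,130:440]
cv2.imwrite("pics/c13.png",cv2.resize(im,None,fx=2.5,fy=2.5))
E
```

```text
(no output)
```

View pics/c13.png

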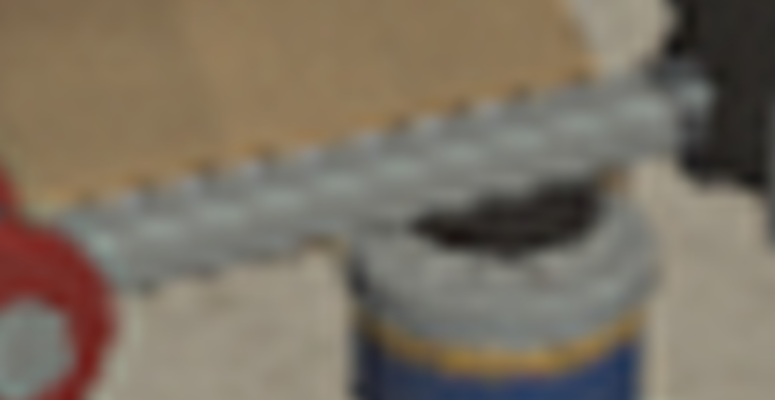

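```bash
python3 -m pendant '[-0.03,0,0.001,0,0,0, -0.0892,0,0.0054,0,0,0, -0.1621,0,0.018,0,0,0, -0.2333,0,0.0377,0,0,0, -0.3023,0,0.0645,0,0,0, -0.3682,0,0.0981,0,0,0, -0.4305,0,0.1381,0,0,0, -0.4884,0,0.184,0,0,0, -0.5312,0,0.2249,0,0,0, -0.5312,0,0.2249,0,0,0, -0.5312,0,0.2249,0,0,0]' - 60; python3 - <<'E'
from h import *
im=optics.capture("side")[:,:,::-1]
u=np.array([np.cos(yaw),np.sin(yaw)]); h=np.array([502,50.3])+120*u
p=tool()[0]; print(p,ctrl.sense()["force"],-(p[:2]-h)@u,(p[:2]-h)@[-u[1],u[0]])
cv2.imwrite("pics/a14.png",cv2.resize(im[150:310,260:400],None,fx=3.7,fy=3.7,interpolation=cv2.INTER_CUBIC))
E
```

```text
time_s: 15.28
eef_pos: [491.2, 46.4, 248.7]
ee_rot: [0.705, -0.082, 0.7, 0.079]
force: [-12.2, -6.7, 15.9]
grip_width: 0.337
[491.15943307  46.45873953 248.64012556] [-11.43963354  -6.6604128   15.8947117 ] 131.4256505329303 -1.3144136287303765
```

View pics/a14.png

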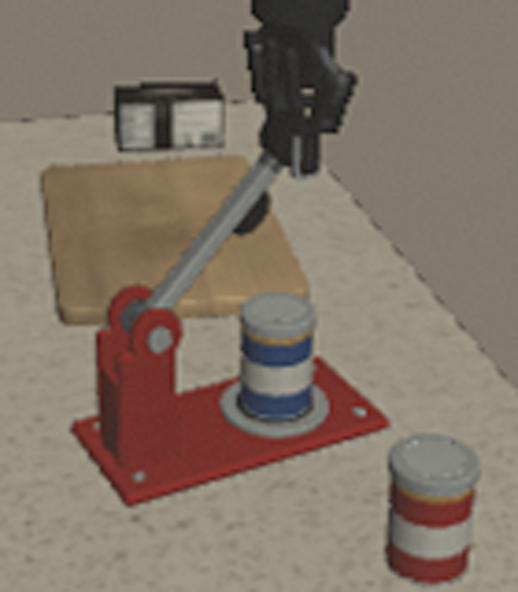

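```bash
python3 -m pendant '[-0.0442,0,0.0498,0,0,0, -0.0878,0,0.1096,0,0,0, -0.1251,0,0.1734,0,0,0, -0.156,0,0.2406,0,0,0, -0.18,0,0.3106,0,0,0, -0.1968,0,0.3827,0,0,0, -0.2064,0,0.456,0,0,0, -0.2088,0,0.517,0,0,0, -0.2088,0,0.517,0,0,0, -0.2088,0,0.517,0,0,0]' - 40; python3 - <<'E'
from h import *
im=optics.capture("side")[:,:,::-1]
u=np.array([np.cos(yaw),np.sin(yaw)]); h=np.array([502,50.3])+120*u
p=tool()[0]; print(p,ctrl.sense()["force"],-(p[:2]-h)@u,(p[:2]-h)@[-u[1],u[0]])
cv2.imwrite("pics/a15.png",cv2.resize(im[130:310,260:400],None,fx=3.3,fy=3.3,interpolation=cv2.INTER_CUBIC))
E
```

```text
time_s: 16.17
eef_pos: [616.5, 75.0, 303.5]
ee_rot: [0.705, -0.082, 0.7, 0.078]
force: [-7.6, -4.6, 8.6]
grip_width: 0.339
[616.49684609  75.01748989 303.47516292] [-6.34159923 -4.25646469  8.81354233] 2.8760289748817645 -1.567636057068566
```

View pics/a15.png

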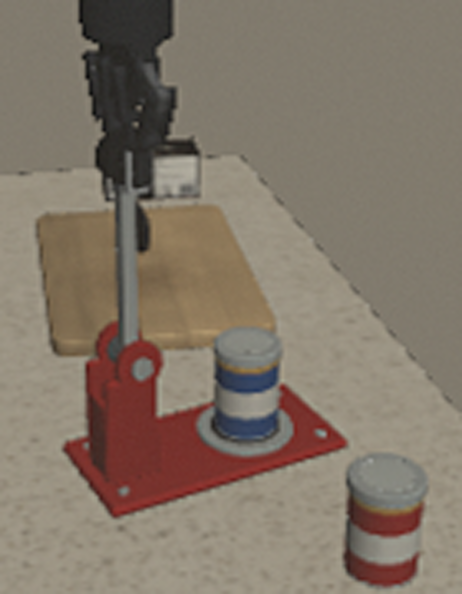

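```bash
python3 -m pendant '[0,0,0,0,0,0,0,0,0,0,0,0,0,0,0,0,0,0,0,0,0,0,0,0,0,0,0,0,0,0,0,0,0,0,0,0]' 1;python3 - <<'E'
from h import *
print(ctrl.sense()["force"],row([460,40.6,306],goal(1)))
E
```

```text
time_s: 16.72
eef_pos: [616.5, 75.1, 303.3]
ee_rot: [0.705, -0.082, 0.7, 0.078]
force: [0.4, -0.4, -0.3]
grip_width: 1.0
[ 0.41646385 -0.40321676 -0.3085629 ] [-0.0151  0.0057 -0.6408 -0.      0.0022  0.0021]
```

```bash
python3 -m pendant '[0,0,-0.05,0,0,0,-0.004,0,-0.15,0,0,0,-0.008,0,-0.27,0,0,0,-0.012,0.003,-0.39,0,0,0,-0.015,0.005,-0.51,0,0,0,-0.015,0.005,-0.6,0,0,0,-0.015,0.0057,-0.641,0,0.002,0.002,-0.015,0.0057,-0.641,0,0.002,0.002,-0.015,0.0057,-0.641,0,0.002,0.002,-0.015,0.0057,-0.641,0,0.002,0.002]' 1;python3 - <<'E'
from h import *
print(ctrl.sense()["force"],row([502,50.3,200],goal(1)))
im=optics.capture("side")[:,:,::-1]; cv2.imwrite("pics/side16.png",im)
cv2.imwrite("pics/a16.png",cv2.resize(im[130:310,260:400],None,fx=3.3,fy=3.3,interpolation=cv2.INTER_CUBIC))
E
```

```text
time_s: 17.55
eef_pos: [461.0, 40.6, 305.9]
ee_rot: [0.703, -0.08, 0.702, 0.08]
force: [0.2, -0.6, 0.4]
grip_width: 1.003
[ 0.1705536  -0.64052962  0.4478667 ] [ 4.236e-01  1.100e-03  1.683e-01 -0.000e+00  2.000e-04  1.000e-04]
```

View pics/a16.png

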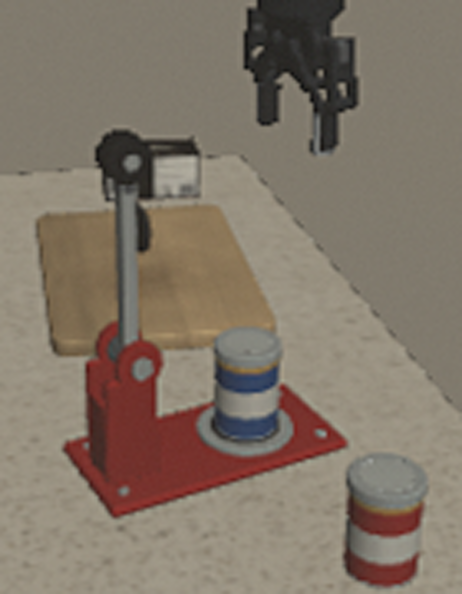

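```bash
python3 - <<'E'
from h import *
for z in(106,108,110,114,116): print(z,proj("side",[502,50.3,z]))
im=cv2.imread("pics/side16.png"); cv2.imwrite("pics/a17.png",np.hstack([cv2.resize(im[220:270,315:365],None,fx=8,fy=8,interpolation=cv2.INTER_CUBIC),cv2.resize(cv2.imread("pics/side7.png")[220:270,315:365],None,fx=8,fy=8,interpolation=cv2.INTER_CUBIC)]))
E
```

```text
106 (np.float64(334.9170874708737), np.float64(234.01354964499268))
108 (np.float64(334.9320268422654), np.float64(233.4389010487171))
110 (np.float64(334.9469870101983), np.float64(232.86345250557878))
114 (np.float64(334.97696990963095), np.float64(231.71014888794295))
116 (np.float64(334.9919927284052), np.float64(231.1322904563931))
```

View pics/a17.png

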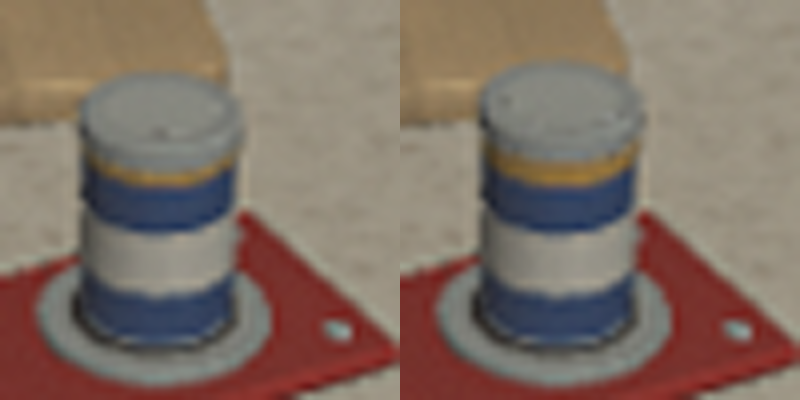

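```bash
python3 -m pendant '[0,0,0.06,0,0,0,0.05,0.001,0.12,0,0,0,0.12,0.001,0.168,0,0,0,0.22,0.001,0.168,0,0,0,0.32,0.001,0.168,0,0,0,0.4,0.001,0.168,0,0,0,0.42,0.001,0.168,0,0,0,0.42,0.001,0.168,0,0,0,0.42,0.001,0.168,0,0,0]' 1;python3 - <<'E'
from h import *
print(ctrl.sense()["force"],row([502.3,50.2,79],goal(1)))
E
```

```text
time_s: 18.35
eef_pos: [502.6, 50.3, 201.5]
ee_rot: [0.703, -0.08, 0.702, 0.08]
force: [0.3, -0.5, 1.2]
grip_width: 1.001
[ 0.26542374 -0.50279688  1.22988711] [ 4.899e-01 -1.000e-04 -1.800e-03  1.000e-04  4.000e-04  2.000e-04]
```

```bash
python3 - <<'E'
from h import *
for f,(x0,x1,y0,y1) in {"side7":(327,343,220,262),"side16":(327,343,220,262)}.items():
    im=cv2.imread(f"pics/{f}.png")
    for name,(a,b,c,d) in {"blue":(x0,x1,y0,y1),"red":(368,384,255,300)}.items():
        hsv=cv2.cvtColor(im[c:d,a:b],cv2.COLOR_BGR2HSV).astype(float)
        # soft yellow amount
        lab=cv2.cvtColor(im[c:d,a:b],cv2.COLOR_BGR2LAB).astype(float)[...,2]-128
        h=hsv[...,0]; y=((h>12)&(h<28)&(hsv[...,1]>100)).sum(0)
        print(f,name,y,y.mean(), np.clip(lab,0,None).max(0).mean())
E
```

```text
side7 blue [2 3 3 2 3 3 2 3 2 2 2 2 3 3 2 4] 2.5625 30.9375
side7 red [1 1 1 1 1 1 1 2 1 1 1 1 1 1 0 1] 1.0 24.25
side16 blue [1 1 1 2 1 1 1 1 1 1 1 2 2 1 1 2] 1.25 27.1875
side16 red [1 1 1 2 1 1 1 2 1 1 1 1 1 1 2 1] 1.1875 24.3125
```

```bash
python3 -m pendant '[0.08,0,-0.002,0,0,0,0.18,0,-0.002,0,0,0,0.28,0,-0.002,0,0,0,0.38,0,-0.002,0,0,0,0.46,0,-0.002,0,0,0,0.49,0,-0.002,0,0,0,0.49,0,-0.002,0,0,0,0.49,0,-0.002,0,0,0,0.49,0,-0.002,0,0,0]' 1; python3 -m pendant '[0,0,0,0,0,0,0,0,0,0,0,0,0,0,0,0,0,0,0,0,0,0,0,0,0,0,0,0,0,0,0,0,0,0,0,0,0,0,0,0,0,0,0,0,0,0,0,0]' -1 40; python3 - <<'E'
from h import *
print(row([495,42,220],goal(1)))
E
```

```text
time_s: 19.1
eef_pos: [503.3, 50.1, 80.7]
ee_rot: [0.704, -0.08, 0.701, 0.079]
force: [-0.6, 0.1, 1.6]
grip_width: 1.001
time_s: 19.77
eef_pos: [504.2, 50.2, 82.2]
ee_rot: [0.705, -0.08, 0.7, 0.079]
force: [-1.0, 1.4, 8.6]
grip_width: 0.734
[-5.513e-01 -2.520e-02 -3.930e-02  1.000e-04  2.200e-03  8.000e-04]
```

```bash
python3 -m pendant '[-0.03,0,0,0,0,0,-0.08,0,0,0,0,0,-0.16,0,0,0,0,0,-0.26,0,0,0,0,0,-0.36,0,0,0,0,0,-0.44,0,0,0,0,0,-0.48,0,0,0,0,0,-0.48,0,0,0,0,0,-0.48,0,0,0,0,0]'; python3 - <<'E'
from h import *
print(row([507,-110,200],goal(1)),row([510,-270,200],goal(1)),ctrl.sense()["joints"])
im=optics.capture("side")[:,:,::-1]
cv2.imwrite("pics/a18.png",cv2.resize(im[130:310,260:400],None,fx=3.3,fy=3.3,interpolation=cv2.INTER_CUBIC))
E
```

```text
time_s: 20.52
eef_pos: [503.0, 50.4, 201.7]
ee_rot: [0.705, -0.08, 0.7, 0.079]
force: [-0.0, -0.6, -3.4]
grip_width: 0.733
[ 7.400e-03 -6.287e-01 -1.284e-01  1.000e-04  2.000e-03  7.000e-04] [ 7.900e-03 -1.255e+00 -2.604e-01  1.000e-04  2.000e-03  7.000e-04] [-1.32457702e-01  3.11111130e-01  1.63253338e+00  2.57978473e-04
  1.19117871e+00 -1.92977015e+00]
```

View pics/a18.png

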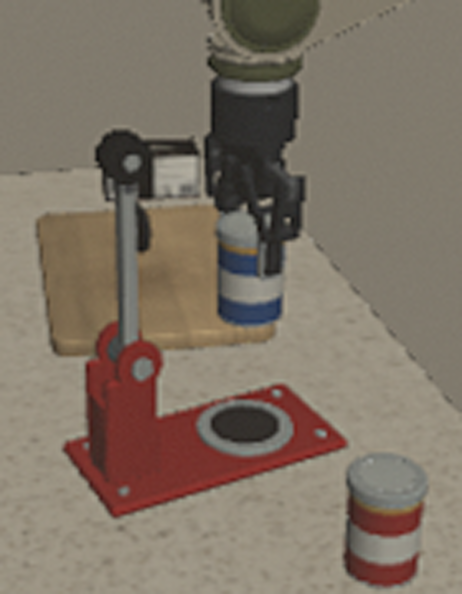

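```bash
python3 -m pendant '[0,-0.05,-0.01,0,0,0,0,-0.14,-0.03,0.02,0,0,0,-0.25,-0.05,0.05,0,0,0,-0.36,-0.075,0.08,0,0,0,-0.48,-0.1,0.11,0,0,0,-0.6,-0.125,0.14,0,0,0,-0.72,-0.15,0.17,0,0,0,-0.82,-0.17,0.19,0,0,0,-0.9,-0.187,0.2,0,0,0,-0.93,-0.193,0.2,0,0,0,-0.93,-0.193,0.2,0,0,0,-0.93,-0.193,0.2,0,0,0]'; python3 - <<'E'
from h import *
print(row([510,-270,180]),ctrl.sense()["joints"])
E
```

```text
[ 0.085  -1.2552 -0.2597  0.      0.      0.    ] [-1.32460996e-01  3.11982906e-01  1.63324126e+00  1.83302151e-04
  1.19112283e+00 -1.92977019e+00]validation failed for argument at $...
```

```bash
python3 -m pendant '[0,-0.05,-0.01,0,0,0, 0,-0.14,-0.03,0.02,0,0, 0,-0.25,-0.05,0.05,0,0, 0,-0.36,-0.075,0.08,0,0, 0,-0.48,-0.1,0.11,0,0, 0,-0.6,-0.125,0.14,0,0, 0,-0.72,-0.15,0.17,0,0, 0,-0.82,-0.17,0.19,0,0, 0,-0.9,-0.187,0.2,0,0, 0,-0.93,-0.193,0.2,0,0, 0,-0.93,-0.193,0.2,0,0]' 2>&1; python3 - <<'E'
from h import *
print(row([510,-270,180]),ctrl.sense()["joints"])
E
```

```text
time_s: 21.48
eef_pos: [507.4, -188.1, 199.7]
ee_rot: [0.694, 0.142, 0.692, -0.141]
force: [0.3, 0.7, -3.1]
grip_width: 0.732
[ 0.0785 -0.2973  0.138   0.      0.      0.    ] [-0.57268553  0.39028703  1.52572416  0.00248009  1.22340858 -1.74107563]
```

```bash
python3 -m pendant '[0,-0.08,0.04,0,0,0, 0.03,-0.18,0.08,0,0,0, 0.08,-0.27,0.125,0,0,0, 0.15,-0.297,0.138,0,0,0, 0.25,-0.297,0.138,0,0,0, 0.34,-0.297,0.138,0,0,0, 0.4,-0.297,0.138,0,0,0, 0.4,-0.297,0.138,0,0,0, 0.4,-0.297,0.138,0,0,0]'; python3 - <<'E'
from h import *
print(row([510,-270,90]))
for n in("side","top"): cv2.imwrite(f"pics/{n}19.png",optics.capture(n)[:,:,::-1])
a=cv2.imread("pics/side19.png")[130:270,240:380];b=cv2.imread("pics/top19.png")[110:310,330:530]
cv2.imwrite("pics/a19.png",np.hstack([cv2.resize(a,(390,390)),cv2.resize(b,(390,390))]))
E
```

```text
time_s: 22.23
eef_pos: [510.3, -268.6, 99.1]
ee_rot: [0.693, 0.142, 0.692, -0.14]
force: [0.2, 0.3, -3.1]
grip_width: 0.73
[ 0.0365 -0.0058  0.0012  0.      0.      0.    ]
```

View pics/a19.png

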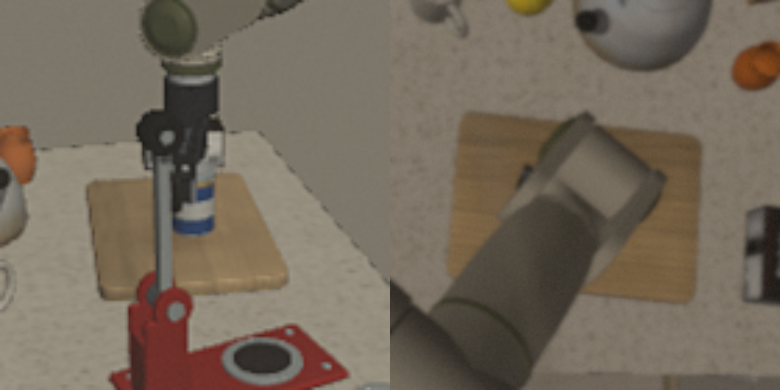

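The tin is over the board. Lowering it slowly; contact should come at a TCP height of about 86.

```bash
python3 -m pendant '[0.01,0,0,0,0,0,0.02,0,0,0,0,0,0.03,0,0,0,0,0,0.038,0,0,0,0,0,0.042,0,0,0,0,0,0.042,0,0,0,0,0]';python3 -m pendant '[0.004,0,0,0,0,0,0.008,0,0,0,0,0,0.008,0,0,0,0,0]'
```

```text
time_s: 22.83
eef_pos: [510.8, -269.5, 90.0]
ee_rot: [0.694, 0.142, 0.691, -0.141]
force: [0.2, -0.3, -3.6]
grip_width: 0.733
time_s: 23.08
eef_pos: [510.8, -269.5, 87.8]
ee_rot: [0.694, 0.142, 0.692, -0.141]
force: [0.7, -0.1, -2.9]
grip_width: 0.729
```

```bash
python3 -m pendant '[0.004,0,0,0,0,0,0.008,0,0,0,0,0,0.008,0,0,0,0,0]'
```

```text
time_s: 23.33
eef_pos: [511.1, -269.6, 86.3]
ee_rot: [0.694, 0.141, 0.691, -0.141]
force: [-1.4, 1.0, 1.2]
grip_width: 0.731
```

Contact. I'll press a touch further and release.

```bash
python3 -m pendant '[0.003,0,0,0,0,0,0.003,0,0,0,0,0]'; python3 -m pendant '[0,0,0,0,0,0,0,0,0,0,0,0,0,0,0,0,0,0,0,0,0,0,0,0,0,0,0,0,0,0,0,0,0,0,0,0,0,0,0,0,0,0]' 1; python3 -m pendant '[-0.05,0,0,0,0,0,-0.12,0,0,0,0,0,-0.22,0,0,0,0,0,-0.34,0,0,0,0,0,-0.46,0,0,0,0,0,-0.58,0,0,0,0,0,-0.7,0,-0.1,0,0,0,-0.8,0,-0.3,0,0,0,-0.8,0,-0.46,0,0,0,-0.8,0,-0.6,0,0,0,-0.8,0,-0.6,0,0,0,-0.8,0,-0.6,0,0,0]' 1; python3 - <<'E'
from h import *
for n in("side","top"): cv2.imwrite(f"pics/{n}20.png",optics.capture(n)[:,:,::-1])
a=cv2.imread("pics/side20.png")[130:330,240:400];b=cv2.imread("pics/top20.png")[110:310,330:530]
cv2.imwrite("pics/a20.png",np.hstack([cv2.resize(a,(400,500)),cv2.resize(b,(390,500))]))
E
```

```text
time_s: 23.5
eef_pos: [511.4, -269.7, 86.3]
ee_rot: [0.695, 0.141, 0.691, -0.141]
force: [-1.7, 1.7, 4.7]
grip_width: 0.73
time_s: 24.08
eef_pos: [511.4, -269.7, 86.2]
ee_rot: [0.695, 0.141, 0.691, -0.141]
force: [-0.6, -0.3, -0.6]
grip_width: 1.001
time_s: 25.08
eef_pos: [371.1, -210.2, 286.1]
ee_rot: [0.695, 0.141, 0.69, -0.142]
force: [0.9, -2.0, 0.0]
grip_width: 0.998
```

View pics/a20.png

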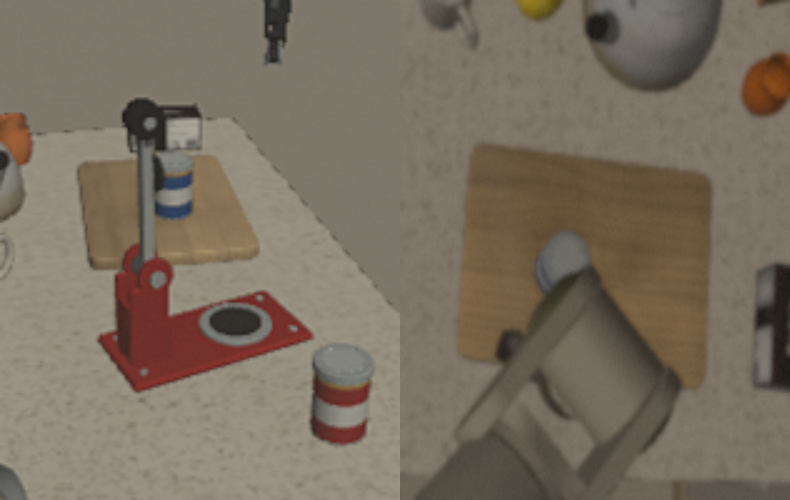

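The tin stands upright on the board: side crop (173,190), top crop (562,262). The lever is up, the pad is empty and the red tin hasn't moved. One last numeric check, then I'll hand in.

```bash
python3 -m pendant '[0,0,0,0,0,0,0,0,0,0,0,0,0,0,0,0,0,0]'; python3 - <<'E'
from h import *
s=(240+173/2.5,130+159/2.5); t=(330+(563-400)/1.95,110+256/2.5)
p,e=tri(s,t); print("lid top",p,e)
c=np.array([516,-314]); b=np.array([.995,-.1]); d=p[:2]-c; print(d@b,d@[.1,.995])
print("red",tri((240+343/2.5,130+361/2.5),(190+135/4.5,130+471/4.5)),ctrl.sense()["force"],ctrl.sense()["dq"].max())
from rig import workorder
print(workorder.finish_job())
E
```

```text
time_s: 25.43
eef_pos: [373.4, -211.6, 285.4]
ee_rot: [0.695, 0.141, 0.691, -0.141]
force: [0.4, 0.2, 0.7]
grip_width: 1.0
lid top [ 511.04839885 -260.83214257  114.41908738] 2.141915528015699
-10.243628881810146 52.40685802354808
red (array([446.66465769, 253.09588009,  87.20545651]), np.float64(0.7124603699883848)) [0.37776601 0.1982704  0.72761508] 0.006415218830462021
the job is handed in; nothing more can be done
None
```

The blue tin's lid is pressed home and the tin stands upright on the chopping board. The job was handed in at about 25.5 s of the 69 s allowed. `finish_job()` gave no verdict, so these results rest on my own measurements.

**What I did**
- I set the tin on the press pad, measured about 1 mm off centre, and let go of it.
- I pinched the knob, led the lever down to its stop and led it back up, with the tin staying on the pad.
- I moved the tin to the board, let go and backed the arm away.

**Last checks**
- **Tin on board:** its axis is about 10 mm (board x) and 52 mm (board y) from the board's centre, well inside the limits. The lid top measured 114 mm above the worktop, against 112 mm expected. The two camera rays missed each other by 2 mm.
- **Lever:** it looked upright in the last picture. At the bottom of the stroke, the bar's slope in the image (about 0.245) matched a level lever (0.251).
- **Lid:** I judged it home from how much yellow band still shows, which now matches the closed red tin. By pixels it moved about 5–6 mm from its starting 0–2 mm, so the 5.5 mm pass mark is likely but not measured directly.
- **Red tin:** it showed no measurable movement.

**What went wrong**
- **Slipped grip:** at 50 N the fingers slid about 16 mm down the knob before the lid moved, so I raised the grip to 120 N.
- **High force at the stop:** the vertical force there reached about 52 N. That is under the 120 N wrist limit. I took the contact to be through the fingers, but did not confirm that the gripper's body stayed under its 40 N limit.
- **Refused move:** one command was refused as badly formed. I retyped it and nothing moved in between.

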